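Close the filter housing and start it

TASK

Pick up the cover by its fin, hook its thin lip under the ledge of the open filter housing at a tilt, then swing the cover down until it lies flat and fully home in the bay; lower it, do not let it drop. With the cover home, press the long key fully down and let it up, then do the same with the round key, one key at a time. Leave the jar, the small bottle and the timer where they are.

Things in the scene. Friction and masses are not known exactly. Their poses are not given: they have to be found in the camera images.
- cover: Loose cover, grey plate 170 (own x) x 120 (y) x 8 mm, 0.2 to 0.42 kg, lying on the bench, black grip fin up. Origin: centre of its underside; z up through the fin. Its -x end is a bright metal lip 5 mm thick, 90 wide, 24 long (x -85 to -61 mm), level with the underside.
- cover_lip (a point): Middle of the lip's end edge, at the underside: (-85, 0, 0) mm in the cover's frame; same axes as the cover.
- cover_fin (a point): Middle of the top of the grip fin, (0, 0, 41) mm in the cover's frame, same axes. The fin is 14 mm thick (along x), 70 mm wide (along y) and stands 33 mm above the 8 mm plate: grip it across its 14 mm.
- housing: White filter housing fixed on the bench, 194 (own x) x 198 (y) mm, walls 60 mm and ledge 67 mm high above the bench. Origin: centre of its underside; own x points roughly away from the robot. Open bay for the cover on its +y side, a strip 56 mm wide with two black keys along its -y side (strip top 58 mm high).
- bay (a point): Centre of the open bay at seat height: (0, 28, 50) mm in the housing's frame, same axes. In this frame, mm: inside of the bay x -89 to 89, y -64 to 64; walls 7 to 8 thick rise to z 10. The cover seats on two rails at z 0 (x -49 to 89, 14 wide along the side walls), the rest is free down to z -24. Seated, the cover's origin lies within about 4 mm of this point, axes alike.
- ledge (a point): Middle of the ledge's free lower edge: (-67, 0, 11) mm in the bay's frame, same axes. The ledge covers the bay's -x end (towards the robot) from bay x -89 to -67, full width, 6 mm thick. From ledge to far wall is 156 mm, the cover is 170: so the lip goes under the ledge first, nearly to the back of the pocket, the other end raised about 20 degrees, then swings down.
- long_key_top (a point): Centre of the top of the long key (oblong, 44 x 22 mm along housing x and y), 10 mm above the strip when up; at (45, -71, 68) mm in the housing's frame, farther from the robot than the round key. Moves down with the key.
- round_key_top (a point): Centre of the top of the round key (28 mm diameter), 10 mm above the strip when up; at (-40, -71, 68) mm in the housing's frame, the key nearer to the robot. Moves down with the key.
- long_key (a joint): Travel of the long key: 0 up, 0.005 m fully down; spring, 1.4 N at the start to 5 N fully down. It springs back.
- round_key (a joint): Travel of the round key: 0 up, 0.005 m fully down; spring, 1.4 N at the start to 5 N fully down. It springs back.
- powder_jar: Bystander: jar with black cap, 58 mm diameter, 66 mm high, beyond the cover. Origin: centre of its underside.
- bottle_100: Bystander: small bottle with blue cap, 56 mm diameter, 105 mm high, beyond the housing. Origin: centre of its underside.
- timer: Bystander: flat white timer, 58 x 66 x 18 mm, to the right of the housing. Origin: centre of its underside.

How it is judged (in metres and radians):
On the way, in this order (a step that is already met when the one before it is completed fails the run):
1. the lip is under the ledge by at least 5 mm with the cover tilted (more than 0.05 rad) (x of cover_lip in the frame of bay between -0.093 and -0.072 m and z of cover_lip in the frame of bay between -0.026 and 0.008 m and y of cover_lip in the frame of bay between -0.02 and 0.02 m and angle between the z axis of cover and the z axis of bay, either way round above 0.05 rad), for 0.1 s.
2. the cover lies flat and home in the bay, lip under the ledge (x of cover_lip in the frame of bay between -0.093 and -0.077 m and y of cover in the frame of bay between -0.007 and 0.007 m and z of cover in the frame of bay between -0.003 and 0.003 m and angle between the z axis of cover and the z axis of bay, either way round below 0.04 rad), for 0.2 s.
3. the long key is pressed down (over 3.3 mm), the round key up (value of joint long_key above 0.0033 m and value of joint round_key below 0.002 m), for 0.05 s.
4. the round key is pressed down (over 3.3 mm), the long key up (value of joint round_key above 0.0033 m and value of joint long_key below 0.002 m), for 0.05 s.
At the end, for the whole second after the job is handed in: The cover rests flat (within 0.04 rad and 3 mm in height) on the seat of the bay, its lip at least 10 mm under the ledge, within 7 mm of the bay's middle sideways, at rest and let go; both keys are up (all of step 2 and value of joint each of long_key, round_key below 0.002 m and linear speed of cover below 0.02 m/s and angular speed of cover below 0.1 rad/s); the robot touches nothing.
It fails at once if a key is pressed while the cover is not home (value of joint any of long_key, round_key above 0.0033 m and not (x of cover_lip in the frame of bay between -0.093 and -0.077 m and y of cover in the frame of bay between -0.007 and 0.007 m and z of cover in the frame of bay between -0.003 and 0.003 m and angle between the z axis of cover and the z axis of bay, either way round below 0.04 rad)).
It fails at once if both keys are down together (value of joint each of long_key, round_key above 0.0033 m).
It fails at once if the cover is dropped or slams down (turns faster than 4 rad/s or moves faster than 1.2 m/s) (angular speed of cover above 4 rad/s or linear speed of cover above 1.2 m/s).
It fails at once if the jar, the small bottle or the timer is moved by more than 30 mm (distance of any of powder_jar, bottle_100, timer from where it was at the start of the episode above 0.03 m).
It also fails if it takes over 53 s, if anything falls off the work surface, if the arm or the gripper's body presses on something with over 40 N, if the wrist force passes 120 N, or if a joint passes its speed limit or range.

ROBOT

A 6-joint arm with a two-finger parallel gripper is mounted at the origin on a cart in front of the work surface, level with it; the furniture and walls round the work are solid. World frame = base frame: x ahead of the robot, y to its left, z up, the work surface at z = 0. Lengths are in m, angles in degrees, forces in N, time in s.
With the tool pointing down it reaches from about 0.4 to 0.825 m from the base axis. Payload 7 kg.
Tool frame: the origin (TCP) lies on the centre line of the jaws, within the pads' length; the fingertips stand 19 mm ahead of it and the grasp point (between the pads) is the TCP (r.tip_extent is the distance from the TCP to the fingertips, in m); z points along the fingers, y is the line along which they close (so a half turn about z gives the same grasp; the last joint's range is limited). The gripper opens to 88 mm and grips with 3 to 60 N. Pads are 19 mm wide; open, the fingers measure 130 mm over their backs; the gripper's body (78 mm by 193 mm) begins 47 mm behind the grasp point.
Start: joints at [-55.113, 20.546, 0.682, 0, -70.136, -16.507], TCP at [0.213, -0.641, 0.246] pointing down, gripper open.
Joint ranges: [-176.03, 176.03], [-82.01, 121.73], [-58.28, 71.71], [-173.87, 95.51], [-174.79, -0.11], [-173.66, 173.66]. Speed limits (degrees/s): [136.94, 136.94, 172.46, 180, 180, 180].

INTERFACE

Orientations are given as [roll, pitch, yaw] about the fixed x, y, z axes, in that order (R = Rz(yaw) Ry(pitch) Rx(roll)).
In Python, from plant import r gives the robot as it stands. The module is installed in compiled form; this text tells all that it offers.
- The arm moves only by the tool jog_arm, never from a script. Its argument "deltas" is a list that holds one entry, the list of rows, each a list of 5 numbers: the opening, from -1 (shut) to 1 (fully open), then the shift along the world's x, y, z in cm, then the turn about the world's z in rad. In form: [[[claw, dx, dy, dz, turn], ...]]. A call has 1 to 8 rows; each row shifts and turns the commanded pose from where the row before left it; what a row does not reach is not made up. A row lasts 1/8 s, in which the tool goes at most 62.5 mm and 10.7 degrees, less where a joint would pass 70% of its speed; a pose out of reach is approached as far as the arm can. A call with a gripper value outside its range is refused whole. The fingers move at their own pace and stop on an object; "force" is the grip in N (left out, the last holds). Time passes only in rows, so rows that do not move let the fingers close. It gives the time, the measured TCP pose, the force, the opening and the grip force at its end, in the units of the state.
- r.get_state(): the state, without advancing time (a new reading comes with each control period).
- r.capture(name): name is "scene" or "top" or "wrist"; returns the picture (384x512x3 uint8, blue, green, red); there is no depth.
- r.camera_info(name): a dict with "fx", "fy", "cx", "cy" (pixels), "view" (4x4, takes a point from world to camera coordinates). Camera axes: x right, y up, looking along -z (the intrinsics and any distortion apply to the point x, -y, -z); pixel columns grow to the right and rows downward; lengths in m; the calibration is good to about 2 mm. A picture is of the moment at which its call begins: read the wrist's pose just before it. camera_info takes no time and is no camera call; for the wrist camera it gives the pose at the moment of the call.
- r.close_job(): hands the job in; it is judged then, once.
The state is a dict: "time_s": time; "joints": joint angles; "qd": joint speeds; "joint_torque": joint torques, N m; "tcp_pos": TCP position; "eef_rot": TCP orientation; "contact_force": force on the tool from outside, world axes, zero at the start; "moment": the same for the moment, N m; "gripper_width": finger opening in m; "gripper_force": force on a finger pad.
Only numpy, scipy, OpenCV 4.12 (cv2) and the standard library are available. Lean on these libraries where they do the work, as an engineer would, in place of code of your own. Each camera call takes 0.05 s, during which the arm holds its last target. There are 200 camera calls.

## Working session

There is one attempt and no reset: what is moved stays moved. The work goes in short steps, Python scripts to look and compute and a tool call to move; the robot and the scene stay as the last step left them, time stands still between calls to the robot, and variables do not carry over. Pictures are saved under pics/ and viewed, at most 10 in all, crops included, and the job is handed in when it is done.

Besides the shell and the picture viewer there is one more tool, called after "Call:" as name(argument=value, ...) on one line, values as JSON. jog_arm: Moves the arm, as the interface text tells. Its arguments: {"type":"object","properties":{"deltas":{"type":"array"},"force":{"type":"number"}},"required":["deltas"]}

```bash
mkdir -p pics
python3 - <<'E'
from plant import r
import cv2
for n in("top","scene"):
    cv2.imwrite(f"pics/{n}0.png",r.capture(n)); i=r.camera_info(n); print(n,{k:(v.tolist() if hasattr(v,'tolist') else v) for k,v in i.items()})
print(r.get_state())
E
```

```text
top {'fx': 482.4382341251438, 'fy': 482.4382341251438, 'cx': 252.956279317554, 'cy': 186.32450804113356, 'view': [[-0.006098673854156014, -0.9999714840064756, 0.004453914133340497, -0.12506616580572685], [0.9932153207689295, -0.005540097433907283, 0.1161577974580068, -0.526520479284135], [-0.11612980998474577, 0.0051321042769365425, 0.9932207854946439, -1.3191144383891216], [0.0, 0.0, 0.0, 1.0]]}
scene {'fx': 350.31550751688167, 'fy': 350.31550751688167, 'cx': 249.032326779162, 'cy': 191.33082045418172, 'view': [[0.5157997698068145, -0.8566724086046869, 0.007936107527072293, -0.36891402658289396], [0.4782314419254318, 0.2956027911283974, 0.8269907362425671, -0.26894882305106954], [-0.7108060814463809, -0.42276633524033724, 0.5621595328430313, -0.6099869122263885], [0.0, 0.0, 0.0, 1.0]]}
{'time_s': 0.1, 'joints': array([-5.51128506e+01,  2.05841814e+01,  6.41103471e-01, -1.63919656e-02,
       -7.01366090e+01, -1.65055590e+01]), 'qd': array([ 0.03460726, -0.14232204,  0.17792343,  0.05346915, -0.13249691,
        0.00540095]), 'joint_torque': array([-1.48158804e-03, -5.84162915e+01,  2.93754637e+01,  7.01547280e+00,
        1.02365695e-02, -5.48153241e-05]), 'tcp_pos': array([ 0.21269059, -0.64019867,  0.24477195]), 'eef_rot': array([ 1.79919218e+02, -7.86594596e-03, -1.61623984e+02]), 'contact_force': array([0.40216493, 0.92142052, 0.89508538]), 'moment': array([-0.05371755, -0.02143784,  0.01552005]), 'gripper_force': 0.0, 'gripper_width': 0.08786229422400757}
```

View pics/top0.png

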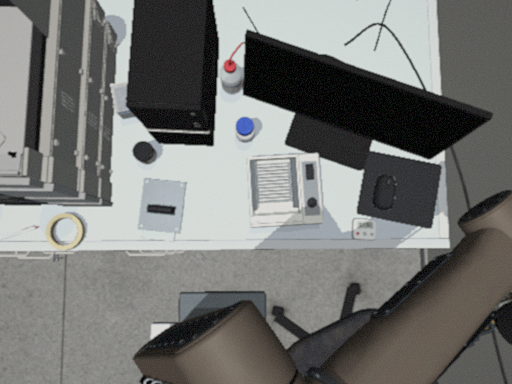

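View pics/scene0.png

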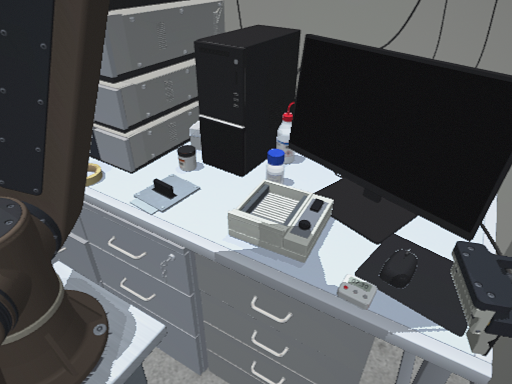

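Run:
```python
import cv2
t=cv2.imread("pics/top0.png");s=cv2.imread("pics/scene0.png")
cv2.imwrite("pics/topc.png",cv2.resize(t[145:240,130:330],None,fx=4,fy=4,interpolation=cv2.INTER_CUBIC))
cv2.imwrite("pics/scenec.png",cv2.resize(s[140:290,130:340],None,fx=3.8,fy=3.8,interpolation=cv2.INTER_CUBIC))
```

```text
(no output)
```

View pics/topc.png

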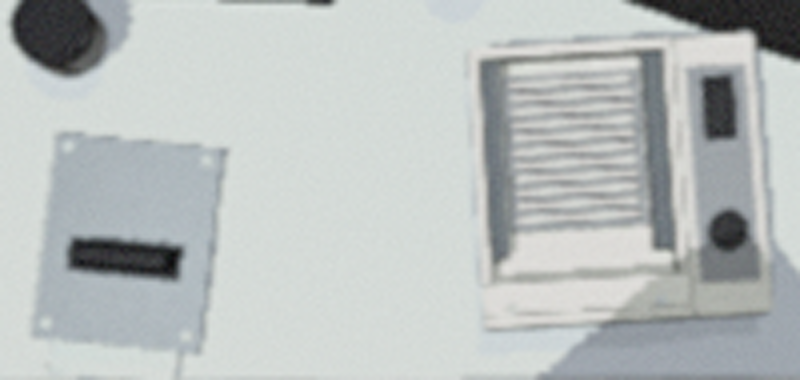

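View pics/scenec.png

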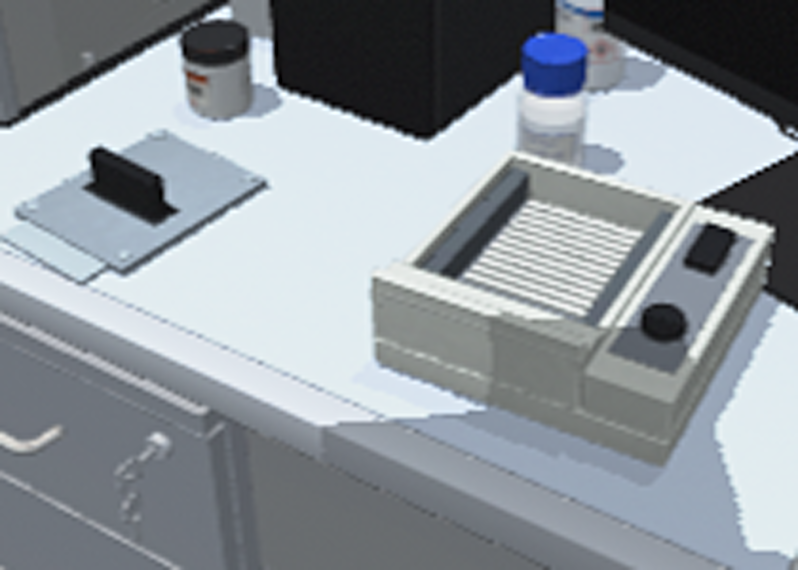

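```bash
cat > fit.py <<'E'
from plant import r
import numpy as np
from scipy.optimize import least_squares
def proj(n,P):
    i=r.camera_info(n);V=np.array(i['view']);p=(V@np.c_[P,np.ones(len(P))].T).T
    return np.c_[i['cx']+i['fx']*p[:,0]/-p[:,2], i['cy']-i['fy']*p[:,1]/-p[:,2]]
def fit(obs,x0):
    def W(q,P):
        c,s=np.cos(q[2]),np.sin(q[2]);P=np.array(P)/1000
        return np.c_[q[0]+c*P[:,0]-s*P[:,1],q[1]+s*P[:,0]+c*P[:,1],P[:,2]]
    def res(q): return np.concatenate([(proj(n,W(q,[a for a,_ in L]))-[b for _,b in L]) for n,L in obs.items()]).ravel()
    s=least_squares(res,x0,loss='soft_l1');return s.x,res(s.x).reshape(-1,2)
E
python3 - <<'E'
from fit import *
t=lambda u,v:(130+(u+.5)/4-.5,145+(v+.5)/4-.5)
s=lambda u,v:(130+(u+.5)/3.8-.5,140+(v+.5)/3.8-.5)
C=dict(a=(85,60,8),b=(85,-60,8),c=(-61,-60,8),d=(-61,60,8))
cov=dict(top=[(C['a'],t(57,132)),(C['b'],t(228,150)),(C['c'],t(202,353)),(C['d'],t(33,337)),((0,0,41),t(124,257))],
 scene=[(C['a'],s(160,130)),(C['b'],s(267,182)),(C['c'],s(125,270)),(C['d'],s(17,212))])
hou=dict(top=[((45,-71,68),t(720,107)),((-40,-71,68),t(728,229)),((97,99,60),t(468,45)),((-97,99,67),t(485,328)),((97,-99,58),t(757,33)),((-97,-99,58),t(770,313))],
 scene=[((45,-71,68),s(709,246)),((-40,-71,68),s(664,319)),((-97,99,67),s(374,270)),((97,99,60),s(513,152))])
np.set_printoptions(precision=4,suppress=True)
for o,x0 in((cov,[.5,.1,0]),(hou,[.5,-.2,0])):
    q,e=fit(o,x0);print(q[:2],np.degrees(q[2]));print(e.T)
    for n in o:
        print(n,fit({n:o[n]},x0)[0])
E
```

```text
[0.4637 0.1288] -5.772248291064312
[[ 0.8478 -0.0138  0.752   0.5942 -0.6165  0.0674  0.5248 -0.575  -1.2856]
 [ 0.2853 -0.2424  0.2775  0.2258 -0.1248 -0.7392 -1.331  -0.2185 -0.8107]]
top [ 0.464   0.1299 -0.1056]
scene [ 0.4616  0.1258 -0.0951]
[ 0.5141 -0.2153] 2.163160296149957
[[ 0.5459  0.3505  0.599  -0.6159 -0.1272  0.8771  0.8124 -0.2577 -1.5028
  -0.5206]
 [-0.0048  0.4823 -0.0854 -0.4528  0.0074  0.2205 -1.429  -1.2748  2.6921
  -2.0801]]
top [ 0.514  -0.2145  0.0425]
scene [ 0.5117 -0.2174  0.0245]
```

Call:
jog_arm(deltas=[[[1,2.4,4,0,-0.05],[1,2.4,4,0,-0.05],[1,2.4,4,0,-0.05],[1,2.4,4,0,-0.05],[1,2.4,4,0,-0.05],[1,2.4,4,0,-0.05],[1,2.4,4,0,-0.05],[1,2.4,4,0,-0.07]]])

```text
time_s: 1.1
tcp_pos: [0.4052, -0.3191, 0.2454]
eef_rot: [180.0, -0.0, 174.2]
contact_force: [1.0, 0.2, 0.2]
gripper_width: 0.0877
gripper_force: 0.0
```

Call:
jog_arm(deltas=[[[1,0.7,5,0,0],[1,0.7,5,0,0],[1,0.7,5,0,0],[1,0.7,5,0,0],[1,0.7,5,0,0],[1,0.7,5,0,0],[1,0.7,5,0,0],[1,0.7,5,0,0]]])

```text
time_s: 2.1
tcp_pos: [0.4605, 0.0811, 0.2456]
eef_rot: [180.0, 0.0, 174.3]
contact_force: [1.0, -0.4, 0.2]
gripper_width: 0.0879
gripper_force: 0.0
```

Call:
jog_arm(deltas=[[[1,0.3,4.8,0,0],[1,0,0,0,0]]])

```text
time_s: 2.35
tcp_pos: [0.4638, 0.13, 0.2451]
eef_rot: [-180.0, -0.0, 174.5]
contact_force: [-0.5, -1.4, -0.8]
gripper_width: 0.0872
gripper_force: 0.0
```

Run:
```python
from fit import *
import cv2,pickle
n="wrist"; i=r.camera_info(n); im=r.capture(n)
pickle.dump(i,open("w1.pkl","wb"));cv2.imwrite("pics/w1.png",im)
q=(.464,.1295,-.105);c,s=np.cos(q[2]),np.sin(q[2])
P=[(85,60,8),(85,-60,8),(-61,-60,8),(-61,60,8),(0,35,41),(0,-35,41),(-85,45,5),(-85,-45,5)]
W=np.array([[q[0]+(c*a-s*b)/1e3,q[1]+(s*a+c*b)/1e3,z/1e3] for a,b,z in P])
print(proj(n,W).round(0).tolist())
```

```text
[[302.0, 227.0], [212.0, 226.0], [208.0, 113.0], [308.0, 114.0], [288.0, 170.0], [227.0, 169.0], [296.0, 93.0], [220.0, 92.0]]
```

View pics/w1.png

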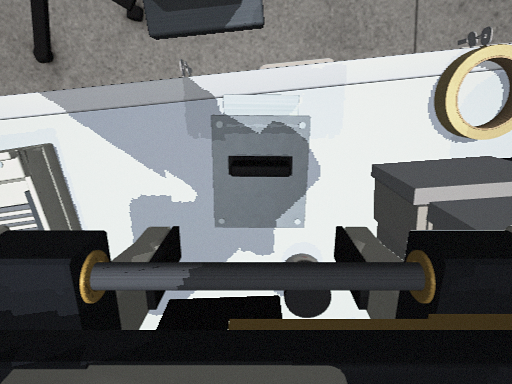

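Run:
```python
from fit import *
t=lambda u,v:(130+(u+.5)/4-.5,145+(v+.5)/4-.5)
C=dict(a=(85,60,8),b=(85,-60,8),c=(-61,-60,8),d=(-61,60,8))
o=dict(wrist=[(C['a'],(308,228)),(C['b'],(216,228)),(C['c'],(212,115)),(C['d'],(310,115)),((-85,45,5),(300,95)),((-85,-45,5),(224,95))],
top=[(C['a'],t(57,132)),(C['b'],t(228,150)),(C['c'],t(202,353)),(C['d'],t(33,337)),((0,0,41),t(124,257))])
for k in (['wrist'],['top','wrist']):
  q,e=fit({a:o[a] for a in k},[.464,.13,-.1]);print(q,np.degrees(q[2]));print(e.T.round(1))
```

```text
[ 0.46650033  0.13426986 -0.09350582] -5.35748900764113
[[-1.4  0.6 -0.3  1.9 -0.2 -0.2]
 [-0.   0.1  0.6  0.3 -0.6 -0.4]]
[ 0.46615526  0.13354784 -0.09716642] -5.567225936884889
[[-0.9 -1.8 -0.8 -1.  -2.3 -2.2 -0.2 -0.7  1.5 -0.6 -0.6]
 [-0.5 -1.2 -0.7 -0.5 -1.  -0.1 -0.2  0.2  0.3 -0.7 -0.8]]
```

Call:
jog_arm(deltas=[[[1,0.2,0.3,-4,0],[1,0,0,-4,0],[1,0,0,-4,0],[1,0,0,-4,0],[1,0,0,-2.5,0],[1,0,0,-1.5,0],[1,0,0,-0.9,0],[1,0,0,0,0]]])

```text
time_s: 3.4
tcp_pos: [0.4656, 0.1297, 0.0363]
eef_rot: [-180.0, -0.0, 174.3]
contact_force: [0.1, -1.1, -0.3]
gripper_width: 0.0879
gripper_force: 0.0
```

Call:
jog_arm(deltas=[[[0.3,0,0,0,0],[0.3,0,0,0,0],[0.3,0,0,0,0],[0.3,0,0,0,0]]], force=25)

```text
time_s: 3.9
tcp_pos: [0.4663, 0.1309, 0.0372]
eef_rot: [179.9, 0.1, 174.3]
contact_force: [-1.4, 0.2, 6.2]
gripper_width: 0.0699
gripper_force: 25.0
```

Call:
jog_arm(deltas=[[[0.3,0,0,1,0],[0.3,0,0,2,0],[0.3,0,0,3,0],[0.3,0,0,3,0],[0.3,0.4,-2,2,-0.05],[0.3,0.5,-2,0,-0.1],[0.3,0.5,-2,0,-0.15],[0.3,0.5,-2,0,-0.15]]])

```text
time_s: 4.9
tcp_pos: [0.4841, 0.0495, 0.1467]
eef_rot: [-180.0, -0.0, 148.2]
contact_force: [-0.5, -0.9, -2.4]
gripper_width: 0.0693
gripper_force: 25.0
```

Call:
jog_arm(deltas=[[[0.3,0.5,-2,0,-0.15],[0.3,0.5,-2,0,-0.15],[0.3,0.5,-2,0,-0.15],[0.3,0.5,-2,0,-0.15],[0.3,0.5,-1.5,0,-0.15],[0.3,0,-0.7,0,-0.14],[0.3,0,0,0,-0.1],[0.3,0,0,0,0]]])

```text
time_s: 5.9
tcp_pos: [0.5162, -0.1094, 0.1386]
eef_rot: [179.2, -6.5, 96.2]
contact_force: [-0.5, 0.3, -2.9]
gripper_width: 0.0696
gripper_force: 25.0
```

Run:
```python
from fit import *
import cv2
s=r.get_state();print(s['joints'].round(1),s['tcp_pos'],s['eef_rot'],s['gripper_width'])
a=r.capture("scene");b=r.capture("top")
cv2.imwrite("pics/tilt.png",np.hstack([cv2.resize(a[100:300,120:340],(440,400),interpolation=cv2.INTER_CUBIC),cv2.resize(b[120:250,200:310],(338,400),interpolation=cv2.INTER_CUBIC)]))
```

```text
[   4.4   13.3  -21.8   -8.   -54.5 -173.6] [ 0.51615813 -0.10943322  0.13862877] [179.1830322   -6.51280911  96.23136768] 0.06962100839987241
```

View pics/tilt.png

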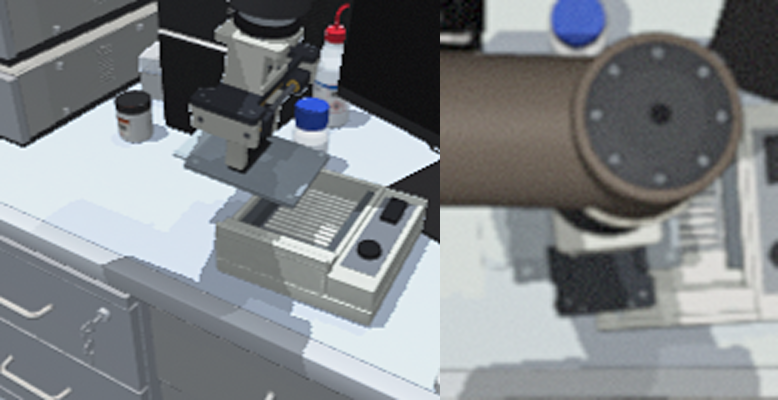

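Call:
jog_arm(deltas=[[[0.3,0,0,0,0.05],[0.3,0,0,0,0.05],[0.3,0,0,0,0],[0.3,0,0,0,0]]])

```text
time_s: 6.5
tcp_pos: [0.517, -0.1075, 0.1392]
eef_rot: [179.1, -6.5, 102.2]
contact_force: [-0.8, -0.2, -3.8]
gripper_width: 0.0698
gripper_force: 25.0
```

Call:
jog_arm(deltas=[[[0.3,0,1.5,0,0],[0.3,0,1.5,0,0],[0.3,0,1.5,0,0],[0.3,0,1.5,0,0],[0.3,0,0.5,0,0],[0.3,0,0,0,0]]])

```text
time_s: 7.25
tcp_pos: [0.5177, -0.0472, 0.1381]
eef_rot: [179.0, -7.0, 102.5]
contact_force: [0.6, -0.8, -3.1]
gripper_width: 0.0696
gripper_force: 25.0
```

Run:
```python
from plant import r
s=r.get_state();print(s['joints'].round(1),s['tcp_pos'],s['eef_rot'],s['gripper_width'])
```

```text
[  11.1   12.7  -22.6   -8.6  -54.2 -173.6] [ 0.51773327 -0.04718376  0.13807425] [178.99884162  -6.97085302 102.52003551] 0.06959762843700322
```

Call:
jog_arm(deltas=[[[0.3,0,-0.3,-1,0.05],[0.3,0,-0.3,-1,0.05],[0.3,0,0,-1,0],[0.3,0,0,-0.5,0],[0.3,0,0,-0.4,0],[0.3,0,0,-0.4,0],[0.3,0,0,-0.4,0],[0.3,0,0,0,0]]])

```text
time_s: 8.25
tcp_pos: [0.5182, -0.0532, 0.0912]
eef_rot: [178.9, -7.0, 108.3]
contact_force: [0.8, 2.8, 1.9]
gripper_width: 0.0698
gripper_force: 25.0
```

Run:
```python
from plant import r
s=r.get_state();print(s['joints'].round(1),s['tcp_pos'],s['eef_rot'],s['gripper_width'],s['contact_force'],s['moment'])
```

```text
[  10.3   16.5  -24.6   -9.3  -49.2 -166. ] [ 0.51824024 -0.05320545  0.09115657] [178.93925659  -6.95307551 108.25666477] 0.06979656137661774 [0.80543636 2.75303291 1.89115744] [ 0.28517549 -0.34963751 -0.09479652]
```

Call:
jog_arm(deltas=[[[0.3,0,0,-0.3,0],[0.3,0,0,-0.3,0],[0.3,0,0,-0.3,0],[0.3,0,0,-0.3,0],[0.3,0,0,0,0]]])

```text
time_s: 8.88
tcp_pos: [0.5178, -0.0531, 0.0788]
eef_rot: [179.0, -7.0, 108.2]
contact_force: [1.3, 5.4, 2.6]
gripper_width: 0.0697
gripper_force: 25.0
```

Call:
jog_arm(deltas=[[[0.3,0,0,1,0],[0.3,0,0,2,0],[0.3,0,0,2,0],[0.3,0,0,2,0],[0.3,0,0,0,0]]])

```text
time_s: 9.5
tcp_pos: [0.518, -0.0538, 0.1503]
eef_rot: [178.9, -6.9, 108.2]
contact_force: [0.3, -0.2, -3.4]
gripper_width: 0.07
gripper_force: 24.9
```

Run:
```python
from plant import r
import cv2
s=r.get_state();print(s['joints'].round(1),s['tcp_pos'],s['eef_rot'],s['gripper_width'],s['contact_force'],s['moment'])
a=r.capture("scene")
cv2.imwrite("pics/tilt2.png",cv2.resize(a[110:270,160:340],(720,640-40),interpolation=cv2.INTER_CUBIC))
```

```text
[  10.3   12.3  -21.3   -8.4  -56.5 -167.5] [ 0.51801034 -0.0537768   0.15029083] [178.88284471  -6.9244952  108.24743702] 0.0699554010734819 [ 0.31348917 -0.19234857 -3.43037333] [-0.63525459 -0.06450788 -0.05767427]
```

View pics/tilt2.png

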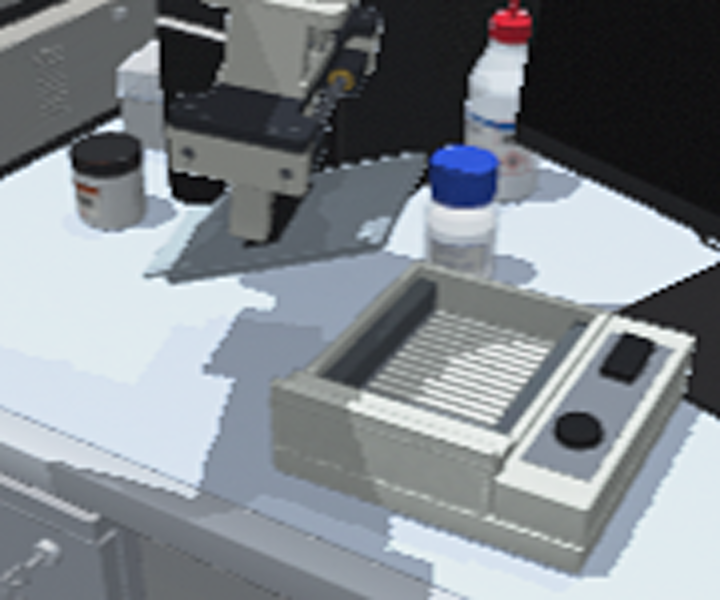

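Run:
```python
from fit import *
from scipy.spatial.transform import Rotation as R
s=lambda u,v:(160+u/4-.4,110+v/3.75-.4)
P=np.array([(-85,-45,2.5),(-61,-60,4),(85,-60,4),(85,60,8)])/1e3
O=np.array([s(147,275),s(172,280),s(387,245),s(427,156)])
tcp=np.array([.518,-.0538,.1503])
def res(q):
    M=R.from_euler('ZYX',[-71.75+q[4],q[3],0],degrees=True)
    return np.r_[(proj('scene',q[:3]+M.apply(P))-O).ravel(),(q[:3]+M.apply([0,0,.035])-tcp)*1e3/4,q[4]/2]
a=least_squares(res,[.518,-.054,.11,10,0]);print(a.x,res(a.x).round(1))
```

```text
[  0.5209042   -0.0644048    0.113458   -19.04988191  -1.06883947] [-0.5  0.1 -0.7  0.   0.7  0.3  0.5 -0.9 -0.1  0.1 -0.9 -0.5]
```

Call:
jog_arm(deltas=[[[0.3,0,-0.5,0.2,0.08],[0.3,0.2,-1.5,0.2,0.16],[0.3,0.3,-2,0,0.17],[0.3,0.3,-2,0,0.18],[0.3,0.3,-2,0,0.18],[0.3,0.3,-2,0,0.18],[0.3,0.3,-2,0,0.17],[0.3,0,-1.2,0,0.13]]])

```text
time_s: 10.55
tcp_pos: [0.5338, -0.1862, 0.1512]
eef_rot: [179.0, -7.1, -179.9]
contact_force: [-0.6, 0.9, -3.4]
gripper_width: 0.07
gripper_force: 24.9
```

Call:
jog_arm(deltas=[[[0.3,0,0,0,0.04],[0.3,0,0,0,0]]])

```text
time_s: 10.8
tcp_pos: [0.5341, -0.185, 0.1523]
eef_rot: [179.0, -7.0, -178.0]
contact_force: [-0.7, -0.4, -3.0]
gripper_width: 0.0699
gripper_force: 24.9
```

Run:
```python
from fit import *
import cv2
s=r.get_state();print(s['joints'].round(1),s['tcp_pos'],s['eef_rot'],s['gripper_width'],s['contact_force'])
a=r.capture("scene");i=r.camera_info("wrist");b=r.capture("wrist")
cv2.imwrite("pics/h_s.png",a);cv2.imwrite("pics/h_w.png",b)
import pickle;pickle.dump(i,open("w2.pkl","wb"))
cv2.imwrite("pics/hover.png",np.vstack([cv2.resize(b[0:260,100:460],(600,433))[:400], cv2.resize(a[130:260,190:390],(600,390))[60:260]]))
```

```text
[  0.2  18.8 -14.9  -0.9 -63.4 -87.8] [ 0.53413871 -0.18499155  0.15228898] [ 178.97546838   -7.04842537 -177.95484262] 0.06985622436458751 [-0.68509719 -0.37364862 -3.04664075]
```

View pics/hover.png

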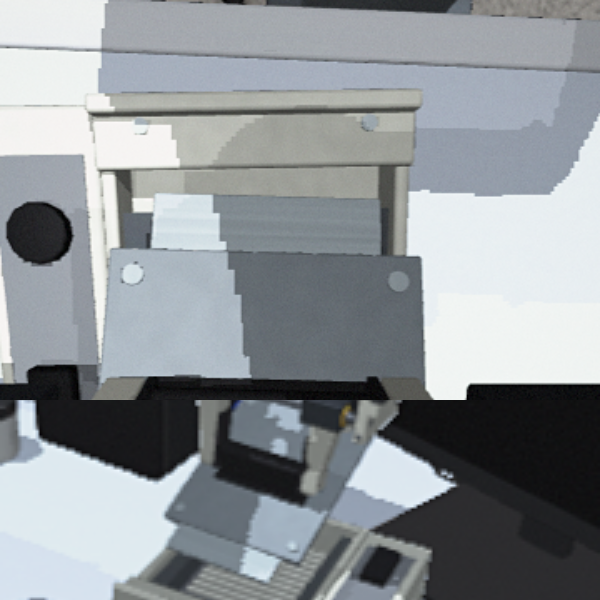

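Run:
```python
from fit import *
from scipy.spatial.transform import Rotation as R
np.set_printoptions(precision=4,suppress=True)
w=lambda u,v:(100+u/1.6667-.2,v/1.6654-.2)
t=lambda u,v:(130+(u+.5)/4-.5,145+(v+.5)/4-.5)
o=dict(wrist=[((-40,-71,68),w(39,231)),((-67,99,67),w(412,163)),((-67,-44,67),w(98,170)),((-97,99,67),w(421,92)),((-97,-44,67),w(87,97))])
q,e=fit(o,[.514,-.215,.04]);print(q,np.degrees(q[2]));print(e.T)
ot=dict(top=[((45,-71,68),t(720,107)),((-40,-71,68),t(728,229)),((97,99,60),t(468,45)),((-97,99,67),t(485,328)),((97,-99,58),t(757,33)),((-97,-99,58),t(770,313))])
q2,e=fit({**o,**ot},[.514,-.215,.04]);print(q2,np.degrees(q2[2]));print(e.T)
P=np.array([(-85,-45,5),(-85,45,5),(-61,-60,8),(-61,60,8)])/1e3
O=np.array([w(155,195),w(380,200),w(110,250),w(420,258)])
tcp=r.get_state()['tcp_pos']
def res(p):
    M=R.from_euler('ZYX',[p[4],p[3],p[5]],degrees=True)
    return np.r_[(proj('wrist',p[:3]+M.apply(P))-O).ravel(),(p[:3]+M.apply([0.0,0,.0355])-tcp)*1e3/3,(p[3]+19)/3,p[5]-1]
a=least_squares(res,[.54,-.186,.11,-19,2,1]);p=a.x;print(p,res(p).round(1))
lip=p[:3]+R.from_euler('ZYX',[p[4],p[3],p[5]],degrees=True).apply([-.085,0,0])
for z in(q,q2):
    c,s=np.cos(z[2]),np.sin(z[2]);d=np.array([[c,s],[-s,c]])@(lip[:2]-z[:2])*1e3-[0,28]
    dt=np.array([[c,s],[-s,c]])@(tcp[:2]-z[:2])*1e3-[0,28]
    print('lip in bay',d,lip[2]*1e3-50,'tcp in bay',dt)
```

```text
[ 0.5152 -0.2121  0.0538] 3.083872626914575
[[-0.6875  3.6987 -1.9618 -0.3707  1.5122]
 [ 0.8548  0.1437 -0.5508 -0.2184  0.0054]]
[ 0.515  -0.2128  0.0502] 2.8744217501928366
[[-1.4324  3.1361 -2.5601 -0.7954  1.0529 -0.5925 -0.4088 -0.7164 -1.069
  -1.4941  0.369 ]
 [ 0.2634  0.4026 -1.0274  0.049  -0.4968 -0.6607 -0.2024  0.0319 -0.3746
  -0.75   -0.6065]]
[  0.5438  -0.1837   0.1153 -19.2713   0.1545   1.121 ] [-0.5  0.  -0.2  0.5 -0.1 -0.1  0.8 -0.2 -0.8  0.2 -1.4 -0.1  0.1]
lip in bay [-49.9989   2.9503] 37.22053976195859 tcp in bay [20.774  -1.8475]
lip in bay [-49.9295   3.4246] 37.22053976195859 tcp in bay [20.8605 -1.1144]
```

Call:
jog_arm(deltas=[[[0.3,0,0.1,-0.5,0.045],[0.3,0,0,-0.8,0],[0.3,0,0,-0.8,0],[0.3,0,0,-0.8,0],[0.3,0,0,-0.8,0],[0.3,0,0,-0.5,0],[0.3,0,0,0,0]]])

```text
time_s: 11.78
tcp_pos: [0.5345, -0.1844, 0.1107]
eef_rot: [179.0, -7.0, -175.3]
contact_force: [0.3, -0.0, -2.5]
gripper_width: 0.0701
gripper_force: 24.9
```

Call:
jog_arm(deltas=[[[0.3,-0.5,-0.02,0,0],[0.3,-0.5,-0.03,0,0],[0.3,-0.5,-0.03,0,0],[0.3,-0.5,-0.02,0,0],[0.3,0,0,0,0]]])

```text
time_s: 12.4
tcp_pos: [0.5143, -0.1854, 0.1113]
eef_rot: [179.0, -7.0, -175.3]
contact_force: [-0.0, -0.9, -3.3]
gripper_width: 0.07
gripper_force: 24.9
```

Run:
```python
from fit import *
import cv2
i=r.camera_info("wrist");a=r.capture("scene");b=r.capture("wrist")
s=r.get_state();print(s['tcp_pos'],s['eef_rot'],s['contact_force'],s['moment'])
cv2.imwrite("pics/hover2.png",np.vstack([cv2.resize(b[0:240,100:460],(600,400)), cv2.resize(a[130:260,190:390],(600,390))[60:260]]))
```

```text
[ 0.51482102 -0.1854041   0.11125635] [ 178.99872403   -6.94778557 -175.27039436] [ 0.09846774  0.75793864 -3.9388742 ] [-0.06759082 -0.57299569 -0.01187863]
```

View pics/hover2.png

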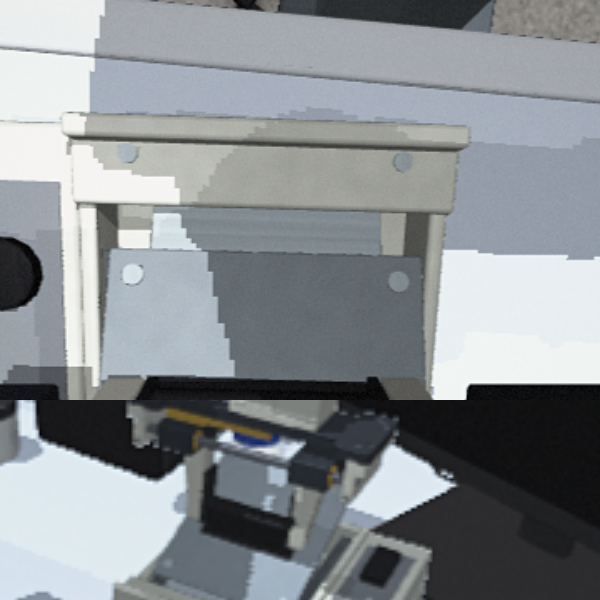

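Call:
jog_arm(deltas=[[[0.3,-0.4,-0.02,0,0],[0.3,-0.4,-0.02,0,0],[0.3,-0.4,-0.02,0,0],[0.3,0,0,0,0]]])

```text
time_s: 13.0
tcp_pos: [0.5023, -0.186, 0.1112]
eef_rot: [179.0, -7.0, -175.3]
contact_force: [-0.1, -0.9, -2.2]
gripper_width: 0.0695
gripper_force: 24.9
```

Call:
jog_arm(deltas=[[[0.3,-0.2,0,0,0],[0.3,0,0,0,0]]])

```text
time_s: 13.25
tcp_pos: [0.5006, -0.186, 0.1111]
eef_rot: [179.0, -7.0, -175.3]
contact_force: [-0.1, -0.2, -2.6]
gripper_width: 0.0697
gripper_force: 24.9
```

Call:
jog_arm(deltas=[[[0.3,0,0,-0.4,0],[0.3,0,0,-0.4,0],[0.3,0.2,0,-0.25,0],[0.3,0.2,0,-0.2,0],[0.3,0.2,0,-0.2,0],[0.3,0,0,0,0]]])

```text
time_s: 14.0
tcp_pos: [0.5067, -0.186, 0.0964]
eef_rot: [179.0, -7.0, -175.3]
contact_force: [-1.7, 0.7, -1.3]
gripper_width: 0.0698
gripper_force: 25.0
```

Call:
jog_arm(deltas=[[[0.3,0.2,0.01,-0.2,0],[0.3,0.2,0.01,-0.2,0],[0.3,0.2,0.01,-0.2,0],[0.3,0,0,0,0]]])

```text
time_s: 14.5
tcp_pos: [0.513, -0.1857, 0.0904]
eef_rot: [179.0, -7.0, -175.3]
contact_force: [-1.3, -0.2, -1.0]
gripper_width: 0.0699
gripper_force: 25.0
```

Call:
jog_arm(deltas=[[[0.3,0.1,0,-0.2,0],[0.3,0.1,0,-0.2,0],[0.3,0,0,0,0]]])

```text
time_s: 14.88
tcp_pos: [0.5154, -0.1855, 0.0868]
eef_rot: [179.0, -6.9, -175.3]
contact_force: [0.7, 1.6, 0.5]
gripper_width: 0.07
gripper_force: 25.0
```

Run:
```python
from fit import *
import cv2
i=r.camera_info("wrist");a=r.capture("scene");b=r.capture("wrist")
s=r.get_state();print(s['tcp_pos'],s['eef_rot'],s['contact_force'],s['moment'])
cv2.imwrite("pics/seat.png",np.vstack([cv2.resize(b[0:240,100:460],(600,400)), cv2.resize(a[130:260,190:390],(600,390))[60:260]]))
```

```text
[ 0.51534265 -0.18561208  0.08678238] [ 179.00159802   -6.89742431 -175.25239135] [0.19207032 1.51849055 0.54832846] [ 0.46177063 -0.48419327 -0.17898638]
```

View pics/seat.png

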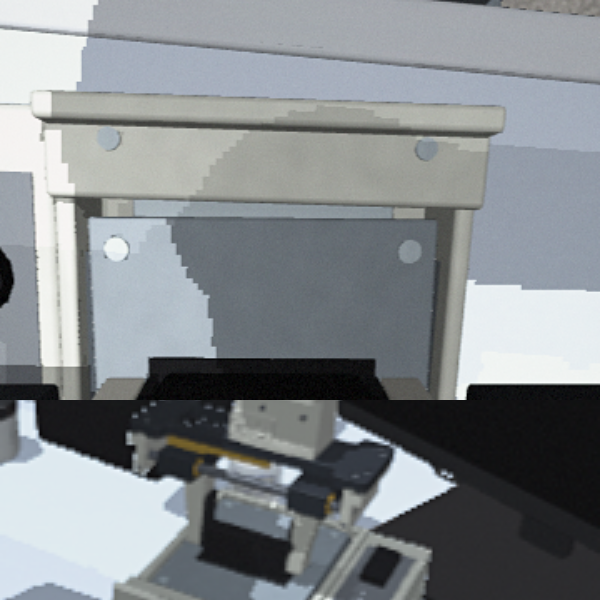

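Call:
jog_arm(deltas=[[[0.3,0,0,-0.15,0],[0.3,0,0,-0.15,0],[0.3,0,0,0,0]]])

```text
time_s: 15.35
tcp_pos: [0.5155, -0.1854, 0.0859]
eef_rot: [179.0, -6.9, -175.2]
contact_force: [-4.9, 8.4, 19.4]
gripper_width: 0.07
gripper_force: 25.1
```

Call:
jog_arm(deltas=[[[0.3,0,0,0.1,0],[0.7,0,0,0,0],[1,0,0,0,0],[1,0,0,0,0],[1,0,0,0,0]]])

```text
time_s: 15.98
tcp_pos: [0.5146, -0.1858, 0.0844]
eef_rot: [179.0, -7.0, -175.3]
contact_force: [0.2, 0.1, -0.0]
gripper_width: 0.0873
gripper_force: 0.0
```

Call:
jog_arm(deltas=[[[1,0,0,1,0],[1,0,0,1.5,0],[1,0,0,2.5,0],[1,0,0,3,0],[1,0,0,3,0],[0,0,0,3,0],[-0.5,0,0,0,0],[-1,0,0,0,0]]])

```text
time_s: 16.98
tcp_pos: [0.5145, -0.1856, 0.2251]
eef_rot: [179.0, -6.9, -175.3]
contact_force: [0.8, -0.5, -0.9]
gripper_width: 0.0629
gripper_force: 0.0
```

```bash
cat > chk.py <<'E'
from fit import *
import cv2
s=r.get_state();print(s['tcp_pos'],s['eef_rot'],s['joints'].round(1),s['contact_force'],s['gripper_width'])
b=r.capture("wrist");cv2.imwrite("pics/after.png",b)
q=[.515,-.2125,.05];c,sn=np.cos(q[2]),np.sin(q[2])
P=np.array([(45,-71,68),(-40,-71,68),(-67,99,67),(-67,-44,67),(0,63,91),(0,-7,91),(85,88,58),(85,-32,58),(-61,88,58),(-61,-32,58)])/1e3
W=np.c_[q[0]+c*P[:,0]-sn*P[:,1],q[1]+sn*P[:,0]+c*P[:,1],P[:,2]]
print(proj("wrist",W).round(0).tolist())
E
python3 chk.py
```

```text
[ 0.51449421 -0.1855711   0.22512012] [ 178.9822436    -6.92198578 -175.27476872] [  0.4  13.4 -12.2  -0.5 -71.3 -85.5] [ 0.75773089 -0.49752128 -0.89394834] 0.0629157668535682
[[158.0, 238.0], [156.0, 155.0], [329.0, 132.0], [183.0, 128.0], [293.0, 203.0], [218.0, 201.0], [307.0, 273.0], [198.0, 271.0], [316.0, 138.0], [197.0, 135.0]]
```

Run:
```python
import cv2,numpy as np
b=cv2.imread("pics/after.png");g=cv2.cvtColor(b,cv2.COLOR_BGR2GRAY)
n,l,st,ce=cv2.connectedComponentsWithStats((g<45).astype(np.uint8))
for k in range(1,n):
    if st[k,4]>60: print(st[k].tolist(),ce[k].round(1))
for u in(215,290,300): print(u,list(enumerate(g[118:150,u],118)))
for v in(150,165,180): print(v,g[v,180:215].tolist(),g[v,300:335].tolist())
```

```text
[142, 0, 28, 39, 592] [157.1  18.9]
[225, 0, 32, 33, 522] [244.7  14.1]
[286, 0, 108, 34, 2120] [341.1  13.3]
[263, 45, 110, 14, 227] [313.2  52.1]
[0, 101, 512, 283, 54376] [228.8 293.1]
[143, 141, 28, 28, 580] [156.  154.6]
[217, 183, 76, 24, 1808] [254.6 194.4]
[325, 290, 16, 20, 233] [333.2 298. ]
215 [(118, np.uint8(242)), (119, np.uint8(242)), (120, np.uint8(242)), (121, np.uint8(242)), (122, np.uint8(242)), (123, np.uint8(243)), (124, np.uint8(241)), (125, np.uint8(241)), (126, np.uint8(242)), (127, np.uint8(232)), (128, np.uint8(176)), (129, np.uint8(120)), (130, np.uint8(149)), (131, np.uint8(157)), (132, np.uint8(238)), (133, np.uint8(236)), (134, np.uint8(189)), (135, np.uint8(173)), (136, np.uint8(188)), (137, np.uint8(184)), (138, np.uint8(185)), (139, np.uint8(184)), (140, np.uint8(185)), (141, np.uint8(184)), (142, np.uint8(185)), (143, np.uint8(186)), (144, np.uint8(181)), (145, np.uint8(186)), (146, np.uint8(186)), (147, np.uint8(187)), (148, np.uint8(182)), (149, np.uint8(181))]
290 [(118, np.uint8(158)), (119, np.uint8(156)), (120, np.uint8(153)), (121, np.uint8(15
[... 1662 characters left out ...]
34, 234]
165 [245, 242, 242, 239, 229, 179, 154, 231, 239, 240, 240, 236, 178, 65, 92, 95, 83, 127, 189, 188, 185, 184, 186, 183, 184, 182, 183, 184, 188, 187, 192, 185, 189, 189, 186] [104, 105, 104, 105, 105, 101, 105, 104, 101, 103, 103, 104, 75, 46, 52, 67, 73, 103, 143, 157, 161, 157, 140, 173, 230, 239, 235, 237, 236, 237, 237, 237, 235, 235, 234]
180 [246, 242, 242, 241, 234, 195, 166, 227, 238, 240, 238, 237, 185, 83, 94, 96, 80, 113, 173, 190, 186, 183, 186, 188, 186, 187, 187, 186, 186, 185, 186, 189, 190, 188, 189] [98, 99, 105, 101, 102, 103, 101, 107, 105, 106, 105, 91, 67, 50, 59, 68, 100, 144, 159, 161, 154, 146, 148, 218, 243, 242, 241, 241, 240, 241, 241, 242, 241, 241, 242]
```

Call:
jog_arm(deltas=[[[-1,1,-2.5,0,0],[-1,1.5,-2.5,0,0],[-1,1.5,-2.5,0,0],[-1,1.1,-2,-2,0],[-1,0,0,-4,0],[-1,0,0,-4,0],[-1,0,0,-2.5,0],[-1,0,0,0,0]]])

```text
time_s: 18.02
tcp_pos: [0.5637, -0.2803, 0.0967]
eef_rot: [178.9, -7.3, -175.3]
contact_force: [0.1, -0.3, 1.3]
gripper_width: 0.0005
gripper_force: 0.0
```

Call:
jog_arm(deltas=[[[-1,0,0,-0.3,0],[-1,0,0,-0.3,0],[-1,0,0,-0.3,0],[-1,0,0,0,0]]])

```text
time_s: 18.52
tcp_pos: [0.5657, -0.2807, 0.0908]
eef_rot: [179.0, -6.9, -175.3]
contact_force: [-0.6, -0.4, -0.1]
gripper_width: 0.0004
gripper_force: 0.0
```

Call:
jog_arm(deltas=[[[-1,0,0,-0.2,0],[-1,0,0,-0.2,0],[-1,0,0,-0.2,0],[-1,0,0,0,0]]])

```text
time_s: 19.02
tcp_pos: [0.5659, -0.2808, 0.0848]
eef_rot: [179.0, -6.9, -175.3]
contact_force: [-0.3, 0.7, 3.9]
gripper_width: 0.0004
gripper_force: 1.8
```

Call:
jog_arm(deltas=[[[-1,0,0,-0.15,0],[-1,0,0,0,0]]])

```text
time_s: 19.27
tcp_pos: [0.5659, -0.2807, 0.0833]
eef_rot: [179.0, -6.9, -175.3]
contact_force: [-0.7, 0.4, 4.6]
gripper_width: 0.0005
gripper_force: 2.3
```

Call:
jog_arm(deltas=[[[-1,0,0,-0.12,0],[-1,0,0,0,0],[-1,0,0,0,0]]])

```text
time_s: 19.65
tcp_pos: [0.5659, -0.2808, 0.0828]
eef_rot: [179.0, -6.9, -175.3]
contact_force: [-1.4, 1.6, 9.2]
gripper_width: 0.0003
gripper_force: 4.6
```

Call:
jog_arm(deltas=[[[-1,0,0,1,0],[-1,0,0,2,0],[-1,-2.5,-0.15,0,0],[-1,-3,-0.15,0,0],[-1,-3,-0.15,0,0],[-1,0,0,-1,0],[-1,0,0,-1,0],[-1,0,0,0,0]]])

```text
time_s: 20.65
tcp_pos: [0.4806, -0.285, 0.0906]
eef_rot: [179.0, -7.1, -175.3]
contact_force: [0.8, 0.2, -0.4]
gripper_width: 0.0006
gripper_force: 0.0
```

Call:
jog_arm(deltas=[[[-1,0,0,-0.3,0],[-1,0,0,-0.2,0],[-1,0,0,-0.2,0],[-1,0,0,-0.2,0],[-1,0,0,0,0]]])

```text
time_s: 21.28
tcp_pos: [0.4812, -0.2853, 0.0832]
eef_rot: [179.0, -6.9, -175.3]
contact_force: [1.2, 1.3, 4.9]
gripper_width: -0.0001
gripper_force: 2.3
```

Call:
jog_arm(deltas=[[[-1,0,0,-0.12,0],[-1,0,0,0,0],[-1,0,0,0,0]]])

```text
time_s: 21.65
tcp_pos: [0.4813, -0.2853, 0.0828]
eef_rot: [179.0, -6.9, -175.2]
contact_force: [0.4, 2.1, 9.4]
gripper_width: 0.0007
gripper_force: 4.9
```

Call:
jog_arm(deltas=[[[-1,0,0,1,0],[-1,0,0,2,0],[-1,0,0,4,0],[-1,0,0,4,0],[-1,0,0,3,0],[-1,0,0,0,0],[-1,0,0,0,0]]])

```text
time_s: 22.52
tcp_pos: [0.4799, -0.2849, 0.2211]
eef_rot: [178.9, -7.0, -175.3]
contact_force: [0.1, 0.3, -0.8]
gripper_width: 0.0004
gripper_force: 0.0
```

```bash
python3 chk.py
python3 - <<'E'
import cv2,numpy as np
b=cv2.imread("pics/after.png");g=cv2.cvtColor(b,cv2.COLOR_BGR2GRAY)
n,l,st,ce=cv2.connectedComponentsWithStats((g<45).astype(np.uint8))
for k in range(1,n):
    if st[k,4]>60: print(st[k].tolist(),ce[k].round(1))
E
```

```text
[ 0.47989612 -0.28493654  0.22113121] [ 178.94490502   -7.03109842 -175.29136672] [-10.1  14.5 -12.    0.8 -70.6 -75.6] [ 0.09674793  0.33367522 -0.77777114] 0.0004098141405220199
[[251.0, 277.0], [254.0, 198.0], [424.0, 176.0], [282.0, 172.0], [392.0, 247.0], [320.0, 245.0], [393.0, 310.0], [286.0, 308.0], [408.0, 180.0], [292.0, 177.0]]
[171, 0, 34, 67, 990] [187.3  33. ]
[240, 0, 46, 47, 819] [267.5  20.3]
[292, 0, 109, 75, 583] [335.1  61. ]
[334, 0, 129, 49, 2876] [389.7  19.5]
[0, 114, 246, 205, 26793] [108.5 226. ]
[239, 184, 27, 27, 561] [252.4 196.8]
[269, 223, 243, 91, 10060] [335.2 268.3]
[247, 226, 22, 45, 572] [257.4 247.4]
[248, 289, 20, 20, 319] [257.2 298.5]
[0, 328, 512, 56, 21344] [275.5 351.2]
```

```bash
python3 -c "
from plant import r
print(r.close_job())"
```

```text
the job is handed in; nothing more can be done
None
```

The cover was hooked under the ledge, swung down and pressed home in the bay; the long key, then the round key, was pressed to its stop and let up. The job was handed in at about 22.6 s of the 53 s, and no verdict came back.

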